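# Clamp the tape roll in the slitting jig

### The arm

A 6-joint arm with a two-finger parallel gripper is mounted at the origin on a cart in front of the work surface, level with it; the furniture and walls round the work are solid. World frame = base frame: x ahead of the robot, y to its left, z up, the work surface at z = 0. Lengths are in m, angles in degrees, forces in N, time in s.
With the tool pointing down it reaches from about 0.275 to 0.825 m from the base axis. Payload 5.2 kg.
Tool frame: the origin (TCP) lies between the finger pads; the fingertips stand 11 mm ahead of it and the grasp point (between the pads) lies 8 mm behind it; z points along the fingers, y is the direction in which the jaws open and shut (so a half turn about z gives the same grasp; the last joint's range is limited). The gripper opens to 93 mm and grips with 3 to 60 N. Pads are 15 mm wide; open, the fingers measure 128 mm over their backs; the gripper's body (75 mm by 188 mm) begins 65 mm behind the grasp point.
Start: joints at [60.172, 14.817, 87.949, -0, 77.235, -11.62], TCP at [0.172, 0.522, 0.23] pointing down, gripper open.
Joint ranges: [-179.93, 179.93], [-52.35, 119.4], [10.71, 147.94], [-69.91, 249.91], [12.55, 155.21], [-178.61, 178.61]. Speed limits (degrees/s): [147.25, 147.25, 180, 180, 180, 180].

### API

Orientations are given as a 3x3 rotation matrix whose columns are the frame's x, y, z axes.
In Python, from rig import robot gives the robot as it stands. The module is installed in compiled form; this text tells all that it offers.
- The arm moves only by the tool drive_tool, never from a script. Its argument "plan" is a list of rows, each a list of 7 numbers: the shift along the tool's x, y, z in units of 50 mm (1.0 is 50 mm), then the turn, a rotation vector about the tool's x, y, z in degrees, then the gripper command: -1 is shut, 1 is fully open, values between are in proportion. In form: [[x, y, z, wx, wy, wz, grip], ...]. A call has 1 to 12 rows; each row shifts and turns the pose as measured when the row begins, along the tool's axes as they then stand; what a row does not reach is not made up. A row lasts 1/8 s, in which the tool goes at most 62.5 mm and 10.7 degrees, less where a joint would pass 70% of its speed; a pose out of reach is approached as far as the arm can. A call is refused whole if a number of a shift passes 1 or a number of a turn 10.7, either way. A call with a gripper value outside its range is refused whole. The fingers move at their own pace and stop on an object; "squeeze" is the grip in N (left out, the last holds). Time passes only in rows, so rows that do not move let the fingers close. It gives the time, the measured TCP pose, the force and the opening at its end, in the units of the state.
- robot.get_obs(): the state, without advancing time (a new reading comes with each control period).
- robot.grab_frame(name): name is "side" or "top"; returns a dict with "color" (420x560x3 uint8, blue, green, red), "range_z" (420x560 float32, m along the optical axis (not along the pixel's ray), 0 where there is no reading), "intrinsics" (3x3 intrinsics, pixels), "R" (3x3) and "t" (3): a world point X has camera coordinates R X + t. Camera axes: x right, y down, z forward; pixel columns grow to the right and rows downward; lengths in m; the calibration is good to about 2 mm. A picture is of the moment at which its call begins.
- robot.finish_job(): hands the job in, once; it reports no verdict.
The state is a dict: "clock": time; "joint_pos": joint angles; "dq": joint speeds; "tau": joint torques, N m; "tcp_pos": TCP position; "eef_rot": TCP orientation; "ft_force": force on the tool from outside, world axes, zero at the start; "moment": the same for the moment, N m; "grip_width": finger opening in m.
Only numpy, scipy, OpenCV 4.12 (cv2) and the standard library are available. Lean on these libraries where they do the work, as an engineer would, in place of code of your own. Each camera call takes 0.05 s, during which the arm holds its last target.

### The job

Get the brown tape roll ready for slitting: push it by its outside across the worktop, without picking it up, into the open side of the jig until it touches the rear stop. Then push the red toggle lever over towards the roll, past its middle, so that it snaps into its other position and the rubber pad clamps the roll. Leave the mist bottle, funnel, scissors and cup where they are, and take the hand away.

Things in the scene. Friction and masses are not known exactly. Their poses are not given: they have to be found in the camera images.
- jig: Grey jig fixed to the worktop, 46 mm high. Origin on the worktop, below the axis of a roll that touches the rear stop. The roll goes in along +x from the open side (-x); the fixed jaw is at +y, the blue clamp at -y. Rubber strips 18 to 30 mm up bear on the roll: rear one at x = +45, jaw's at y = +50 mm; the open clamp's pad at y = -63 mm (about 11 mm of play each side of the roll).
- entry (a point): Point on the worktop in the mouth of the jig, at (-75, -6) mm from its origin, axes as the jig's. A roll whose axis is here goes straight in along +x. Two steel entry wings, 46 mm high, flare outward from y = +61 and -78 mm to y = +76 and -92 mm (jig axes), ending at x = -39 and -49 mm.
- lever_pivot (a point): Pivot of the lever, at (5, -129, 52) mm from the jig's origin, its axis along the jig's x. The blue clamp housing below spans x -27 to +57, y -174 to -84 mm and is 50 mm high; steel cheeks beside the lever reach up to 64 mm.
- lever (a joint): Angle of the red toggle lever: 0 = open, leaning 0.6 rad away from the roll (to the jig's -y); 1.2 = clamped, leaning 0.6 rad towards the roll (+y). A spring inside drives it to the nearer end from either side of the middle (0.6); about 4 N at the grip moves it. It drives the plunger and the spring-loaded rubber pad about 27 mm towards the jaw.
- lever_grip (a point): Centre of the red ball, 26 mm across, at the lever's end, 92 mm from the pivot: 128 mm above the worktop at either end of its swing, 144 mm in the middle. The red sleeve below the ball is 19 mm thick and begins 41 mm from the pivot.
- pad: Black rubber pad on the plunger of the clamp, 34 mm long, 12 mm high, 10 mm thick, 24 mm above the worktop; it presses the roll against the fixed jaw with about 4 N when clamped. Axes as the jig's.
- roll_mid (a point): Loose roll of brown tape lying flat on the worktop, 92 mm outside diameter, 48 mm high, 0.2 kg. This point is on its axis, half-way up (24 mm above the worktop); its z axis is the roll's axis. Its core is to be taken as filled: fingers do not go in.
- mist_bottle: Loose white mist bottle, 54 mm across, 201 mm tall, left of the jig; bystander. Origin at the centre of its underside.
- funnel: Loose blue funnel standing on its rim, 120 mm across, 114 mm tall; bystander. Origin at the centre of its underside.
- scissors: Loose scissors with blue handles lying flat, 87 x 199 x 9 mm; bystander. Origin at the centre of the underside.
- cup: Loose small grey measuring cup, 66 mm across, 89 mm high, right of the jig; bystander. Origin at the centre of its underside.
Not all that is in view belongs to the job. What is meant by the part that bears roll_mid is not green, orange or pink, and is the smaller of those in its own colour.

How it is judged:
By the outcome, as a careful person would: the job done as asked, in the order asked, and still so for the second after the job is handed in, with the robot touching nothing.
It also fails if it takes over 45 s, if anything falls off the work surface, if the arm or the gripper's body presses on something with over 40 N, if the wrist force passes 120 N, or if a joint passes its speed limit or range.

## Working session

There is one attempt and no reset: what is moved stays moved. The work goes in short steps, Python scripts to look and compute and a tool call to move; the robot and the scene stay as the last step left them, time stands still between calls to the robot, and variables do not carry over. Pictures are saved under pics/ and viewed, and the job is handed in when it is done.

Besides the shell and the picture viewer there is one more tool, called after "Call:" as name(argument=value, ...), one argument or row to a line, values as JSON. drive_tool: Moves the arm, as the interface text tells. Its arguments: {"type":"object","properties":{"plan":{"type":"array"},"squeeze":{"type":"number"}},"required":["plan"]}

```bash
mkdir -p pics
cat > h.py <<'E'
import numpy as np, cv2, pickle
from rig import robot
def grab(n,fn):
    f=robot.grab_frame(n); cv2.imwrite('pics/'+fn+'.png',f['color']); pickle.dump(f,open(fn+'.pkl','wb')); return f
def pts(f):
    d=f['range_z'];K=f['intrinsics'];h,w=d.shape
    u,v=np.meshgrid(np.arange(w),np.arange(h))
    c=np.stack([(u-K[0,2])/K[0,0]*d,(v-K[1,2])/K[1,1]*d,d],-1)
    return (c-f['t'])@f['R']
def ray(f,u,v,z):
    K=f['intrinsics'];c=np.array([(u-K[0,2])/K[0,0],(v-K[1,2])/K[1,1],1]);d=f['R'].T@c;o=-f['R'].T@f['t']
    return o+d*(z-o[2])/d[2]
def proj(f,X):
    c=f['R']@np.array(X)+f['t'];p=f['intrinsics']@c;return p[:2]/p[2]
E
python3 - <<'E'
from h import *
for n in ('top','side'):
    f=grab(n,n+'0'); print(n,-f['R'].T@f['t'], (f['range_z']>0).mean())
o=robot.get_obs(); print({k:np.round(v,3).tolist() for k,v in o.items()})
E
```

```text
top [ 0.1569321  -0.02185762  1.64129933] 0.9958971088435374
side [0.99361918 0.40468077 1.08885074] 0.9960459183673469
{'clock': 0.1, 'joint_pos': [60.173, 14.855, 88.004, 0.0, 77.234, -11.62], 'dq': [-0.054, 0.008, -0.095, 0.13, 0.069, -0.082], 'tau': [0.002, -43.821, -28.464, 0.072, 0.036, -0.0], 'tcp_pos': [0.172, 0.522, 0.229], 'eef_rot': [[-0.95, 0.312, -0.001], [0.312, 0.95, -0.001], [0.0, -0.002, -1.0]], 'ft_force': [0.456, -0.072, -0.128], 'moment': [0.014, -0.049, -0.021], 'grip_width': 0.093}
```

View pics/top0.png

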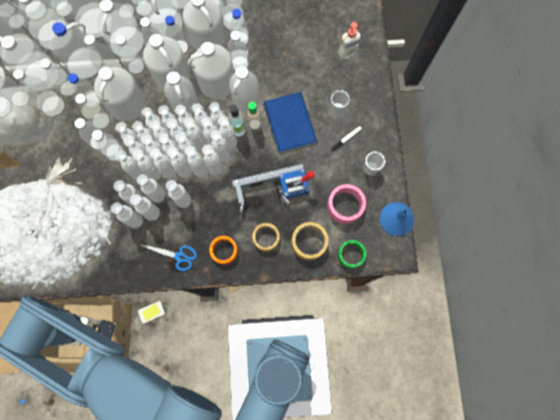

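View pics/side0.png

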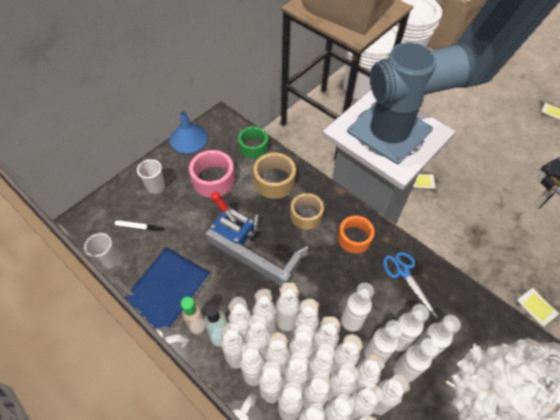

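The small brown roll is at about (266,236) in top and (307,211) in side. The larger one at (310,240) is a decoy. I'll zoom in on the jig.

Run:
```python
from h import *
t=pickle.load(open('top0.pkl','rb'));s=pickle.load(open('side0.pkl','rb'))
cv2.imwrite('pics/tz.png',cv2.resize(t['color'][140:280,200:420],None,fx=3.6,fy=3.6,interpolation=cv2.INTER_CUBIC))
cv2.imwrite('pics/sz.png',cv2.resize(s['color'][110:290,160:400],None,fx=3.3,fy=3.3,interpolation=cv2.INTER_CUBIC))
for u,v in [(266,236),(310,240),(295,185),(308,176),(241,200),(270,175),(395,220)]:
    print(u,v,ray(t,u,v,0.0).round(3),pts(t)[v,u].round(3))
```

```text
266 236 [0.441 0.013 0.   ] [0.441 0.013 0.002]
310 240 [ 0.416 -0.139  0.   ] [ 0.416 -0.139 -0.001]
295 185 [ 0.618 -0.102  0.   ] [ 0.602 -0.099  0.058]
308 176 [ 0.648 -0.151  0.   ] [ 0.608 -0.14   0.136]
241 200 [0.577 0.094 0.   ] [0.566 0.091 0.042]
270 175 [ 0.662 -0.015  0.   ] [ 0.648 -0.015  0.044]
395 220 [ 0.466 -0.443  0.   ] [ 0.456 -0.429  0.053]
```

View pics/tz.png

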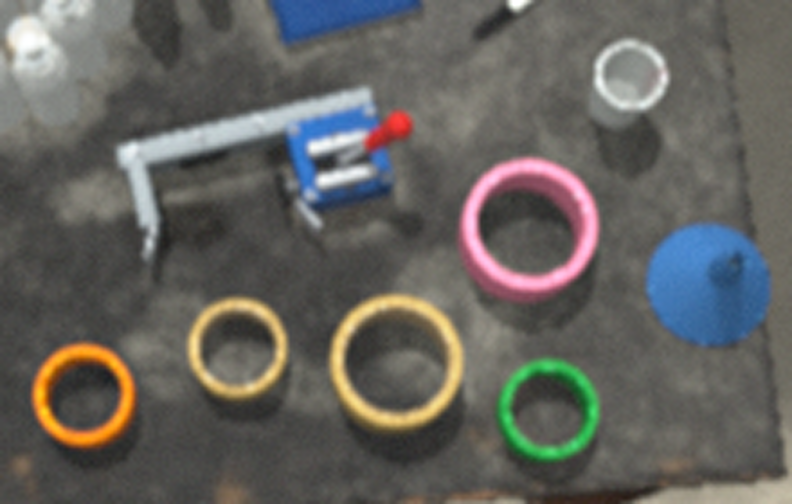

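View pics/sz.png

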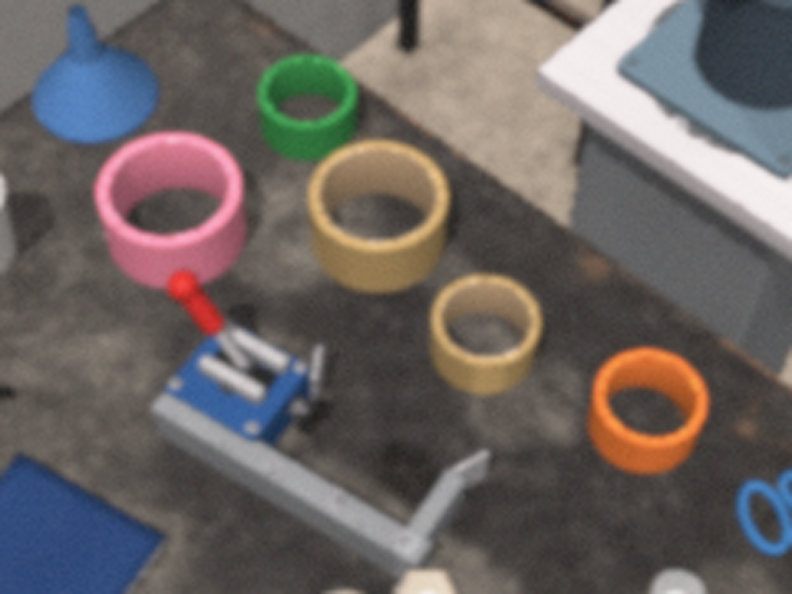

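```bash
cat > m.py <<'E'
from h import *
t=pickle.load(open('top0.pkl','rb'));s=pickle.load(open('side0.pkl','rb'))
P=pts(t);Ps=pts(s)
def world(f,m,z):
    v,u=np.nonzero(m); return np.array([ray(f,a,b,z)[:2] for a,b in zip(u,v)])
def hsv(f): return cv2.cvtColor(f['color'],cv2.COLOR_BGR2HSV)
H=hsv(t);Hs=hsv(s)
def region(P,x0,x1,y0,y1): return (P[...,0]>x0)&(P[...,0]<x1)&(P[...,1]>y0)&(P[...,1]<y1)
for nm,f,PP,HH in (('top',t,P,H),('side',s,Ps,Hs)):
    # housing
    R=region(PP,.5,.72,-.22,0)
    b=R&(HH[...,0]>100)&(HH[...,0]<125)&(HH[...,1]>120)&(PP[...,2]>.04)&(PP[...,2]<.06)
    w=PP[b][:,:2]; r=cv2.minAreaRect((w*1000).astype(np.float32)); print(nm,'housing',b.sum(),r)
    # ball
    red=R&((HH[...,0]<8)|(HH[...,0]>172))&(HH[...,1]>150)
    v,u=np.nonzero(red); print('red',red.sum(), 'top z',PP[red][:,2].max())
    h=red&(PP[...,2]>.118); q=PP[h]; print('ball pts',q.mean(0).round(4),h.sum())
    # bar
    g=region(PP,.5,.75,-.2,.15)&(HH[...,1]<60)&(PP[...,2]>.036)&(PP[...,2]<.052)
    q=PP[g]; print('grey n',len(q),'zmed',np.median(q[:,2]))
    np.save(nm+'_grey.npy',q)
    # roll
    g=region(PP,.37,.52,-.06,.09)&(PP[...,2]>.042)&(PP[...,2]<.056)&(HH[...,1]>60)
    c,rad=cv2.minEnclosingCircle((PP[g][:,:2]*1000).astype(np.float32)); print('roll',c,rad,PP[g][:,:2].mean(0),np.median(PP[g][:,2]))
E
python3 m.py
python3 - <<'E'
import numpy as np
for n in('top','side'):
    q=np.load('%s_grey.npy'%n)
    # RANSAC line
    rng=np.random.default_rng(0);best=None
    for i in range(500):
        a,b=q[rng.integers(len(q),size=2),:2];d=b-a
        if np.hypot(*d)<.08: continue
        d/=np.hypot(*d);e=np.abs((q[:,:2]-a)@[-d[1],d[0]]);k=(e<.009).sum()
        if best is None or k>best[0]: best=(k,e<.009)
    w=q[best[1],:2];c=w.mean(0);d=np.linalg.svd(w-c)[2][0];d*=np.sign(d[1])
    nrm=np.array([d[1],-d[0]]);print(n,best[0],c,d,np.degrees(np.arctan2(-d[0],d[1])),'extent',np.percentile((w-c)@d,[1,99]),np.percentile((w-c)@nrm,[2,98]))
    o=q[~best[1],:2]-c;print(np.round(np.stack([o@nrm,o@d],1)[::12]*1000).tolist())
E
```

```text
top housing 239 ((613.1214599609375, -95.66313171386719), (83.46934509277344, 88.51429748535156), 11.914202690124512)
red 65 top z 0.14503554901449497
ball pts [ 0.6119 -0.1453  0.1345] 48
grey n 587 zmed 0.04524755452017474
roll (432.1949157714844, 14.64268970489502) 45.40699005126953 [0.43082121 0.01435562] 0.04752419208780206
side housing 369 ((621.91162109375, -91.45146942138672), (68.59782409667969, 91.10474395751953), 14.157005310058594)
red 155 top z 0.14438391814302515
ball pts [ 0.6176 -0.1422  0.1326] 89
grey n 1153 zmed 0.04566229212789294
roll (432.6175537109375, 16.09496307373047) 46.616817474365234 [0.43363486 0.01717273] 0.04682601207018671
top 315 [ 0.64450748 -0.00075555] [-0.2220583   0.97503339] 12.82995577777853 extent [-0.13077962  0.11732737] [-0.00853285  0.00848104]
[[123.0, 103.0], [109.0, 120.0], [-19.0, -126.0], [12.0, 11.0], [11.0, 33.0], [12.0, 47.0], [14.0, 69.0], [17.0, 86.0], [18.0, 101.0], [15.0, 112.0], [-10.0, 32.0], [-57.0, -70.0], [-67.0, -96.0], [-12.0, 108.0], [-18.0, 114.0], [-26.0, 101.0], [-35.0, 108.0], [-43.0, 103.0], [-91.0, -38.0], [-52.0, 106.0], [-102.0, -42.0], [-66.0, 102.0], [-82.0, 113.0]]
side 681 [0.65153375 0.0010006 ] [-0.17712024  0.98418922] 10.202066523814041 extent [-0.12733463  0.11986306] [-0.00939763  0.00760263]
[[-91.0, -126.0], [-68.0, -116.0], [-72.0, -96.0], [-48.0, -124.0], [-87.0, -56.0], [-93.0, -44.0], [-91.0, -43.0], [-89.0, -38.0], [-22.0, -128.0], [-87.0, -37.0], [-10.0, -88.0], [-10.0, -45.0], [-10.0, -29.0], [-14.0, -15.0], [-97.0, 114.0], [-94.0, 113.0], [-12.0, 1.0], [-16.0, 11.0], [-68.0, 101.0], [-69.0, 104.0], [-66.0, 102.0], [-60.0, 103.0], [-55.0, 97.0], [-10.0, 37.0], [-64.0, 116.0], [-57.0, 111.0], [-49.0, 104.0], [-42.0, 102.0], [-12.0, 60.0], [-10.0, 61.0], [-44.0, 112.0], [-38.0, 110.0], [-34.0, 110.0], [-29.0, 106.0], [-27.0, 108.0], [-23.0, 105.0], [-16.0, 103.0], [-17.0, 108.0], [-13.0, 110.0], [9.0, 106.0]]
```

```bash
cat >> h.py <<'E'
YAW=np.radians(12.0); ORG=np.array([.572,.0305])
def j2w(x,y,z=0):
    c,s_=np.cos(YAW),np.sin(YAW);return np.array([ORG[0]+(c*x-s_*y)/1000,ORG[1]+(s_*x+c*y)/1000,z/1000])
def w2j(p):
    d=(np.array(p[:2])-ORG)*1000;c,s_=np.cos(YAW),np.sin(YAW);return np.array([c*d[0]+s_*d[1],-s_*d[0]+c*d[1]])
E
cat > ov.py <<'E'
from h import *
import sys
def ov(fn,out,box,k):
    f=pickle.load(open(fn+'.pkl','rb'));x0,x1,y0,y1=box
    im=cv2.resize(f['color'][y0:y1,x0:x1],None,fx=k,fy=k,interpolation=cv2.INTER_CUBIC)
    def L(p,col):
        q=np.array([(proj(f,j2w(*a))-[x0,y0]+.5)*k for a in p]).round().astype(np.int32);cv2.polylines(im,[q],False,col,1)
    L([(-27,-174,50),(57,-174,50),(57,-84,50),(-27,-84,50),(-27,-174,50)],(0,255,255))
    L([(45,-60,46),(45,50,46),(-30,50,46)],(0,255,0))
    L([(-39,76,46),(-15,61,46)],(255,0,255));L([(-49,-92,46),(-30,-78,46)],(255,0,255))
    L([(5,-129,52),(5,-181,128)],(255,255,0))
    cv2.imwrite('pics/'+out+'.png',im)
if __name__=='__main__':
    ov('top0','ovt1',(220,330,150,220),7);ov('side0','ovs1',(190,330,180,300),5)
E
python3 ov.py
```

```text
(no output)
```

View pics/ovt1.png

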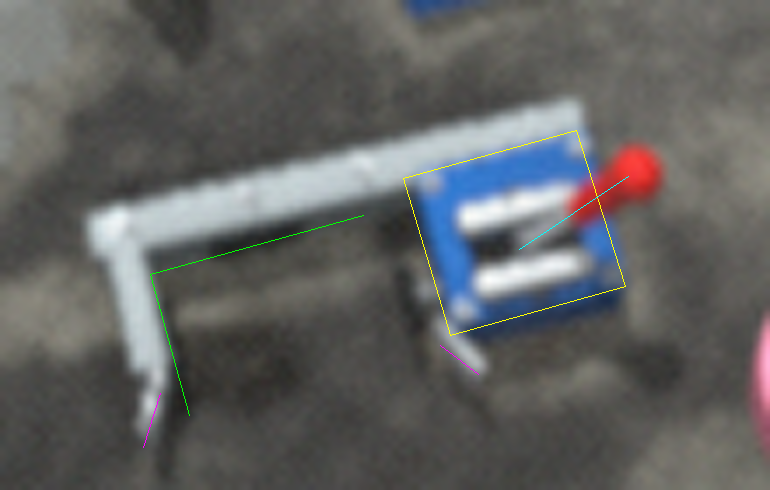

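View pics/ovs1.png

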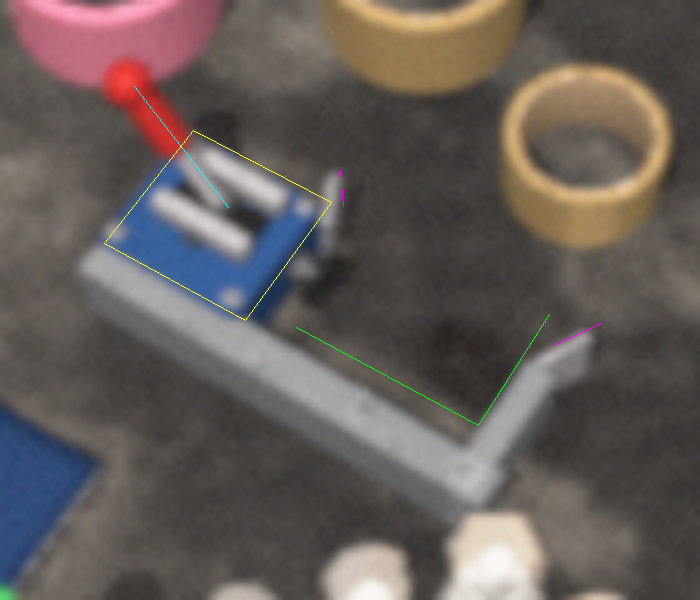

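```bash
sed -i 's/YAW=.*/YAW=np.radians(9.8); ORG=np.array([.578,.0315])/' h.py; sed -i 's/ovt1/ovt2/;s/ovs1/ovs2/' ov.py; python3 ov.py
```

```text
(no output)
```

View pics/ovt2.png

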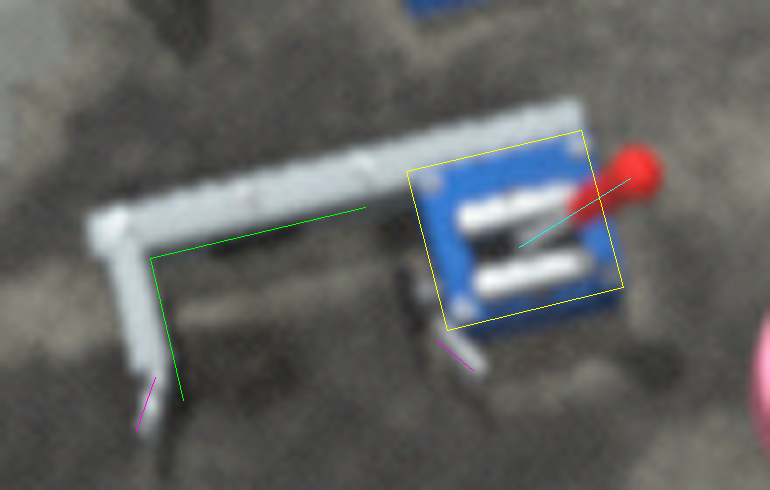

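View pics/ovs2.png

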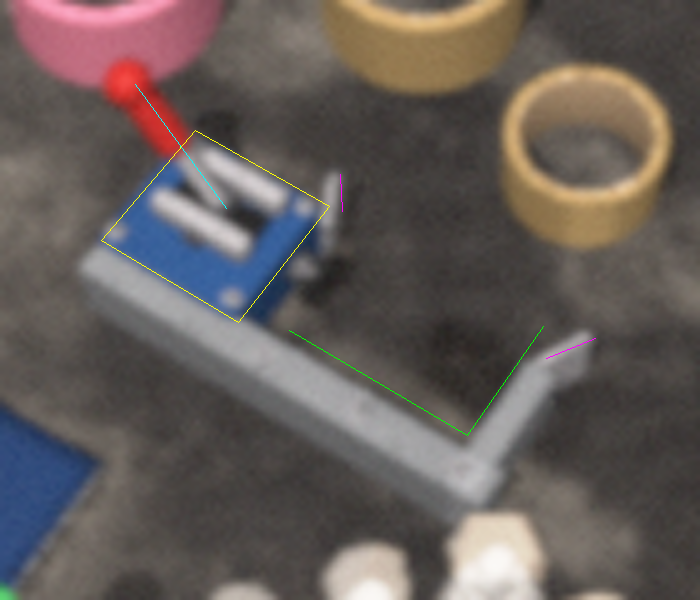

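Small roll (top and side agree within 2 mm): axis (0.4325, 0.0155), radius 46, top 47 mm. Those fit the given 92 mm and 48 mm. Jig: yaw about 10°, origin about (0.579, 0.030). The 13 x 9 cm box and the ball height also agree. Next I move behind the roll.

Call:
drive_tool(
  plan=[
    [-0.7, -0.85, 0, 0, 0, 0, -0.05],
    [-0.7, -0.85, 0, 0, 0, 0, -0.05],
    [-0.7, -0.85, 0, 0, 0, 0, -0.05],
    [-0.7, -0.85, 0, 0, 0, 0, -0.05],
    [-0.7, -0.85, 0, 0, 0, 0, -0.05],
    [-0.7, -0.85, 0, 0, 0, 0, -0.05],
    [-0.7, -0.85, 0, 0, 0, 0, -0.05],
    [-0.7, -0.85, 0, 0, 0, 0, -0.05],
    [-0.7, -0.85, 0, 0, 0, 0, -0.05],
    [0, 0, 0, 0, 0, -10, -0.05],
    [0, 0, 0, 0, 0, -10, -0.05],
    [0, 0, 0, 0, 0, -8, -0.05],
  ],
)

```text
clock: 1.6
tcp_pos: [0.3555, 0.0445, 0.2266]
eef_rot: [[-0.983, -0.182, -0.002], [-0.182, 0.983, -0.004], [0.003, -0.003, -1.0]]
ft_force: [0.3, 0.1, 0.4]
grip_width: 0.044
```

```bash
sed -i 's/YAW=.*/YAW=np.radians(9.9); ORG=np.array([.579,.030])/' h.py
cat > go.py <<'E'
from h import *
import sys
o=robot.get_obs();p=o['tcp_pos'];R=o['eef_rot']
print('t',o['clock'],'tcp',np.round(p,4),'jig',w2j(p).round(1),'yawy',np.degrees(np.arctan2(R[1][1],R[0][1])).round(2),'tilt',np.round(np.array(R)[:,2],3),'F',np.round(o['ft_force'],2),'w',round(float(o['grip_width']),4),'j',np.round(o['joint_pos'],1))
if len(sys.argv)>3:
    a=[float(v) for v in sys.argv[1:4]];T=j2w(*a);print('to world',T.round(4),'tool units',(np.array(R).T@(T-p)/.05).round(2))
E
python3 go.py -210 10 120; python3 -c "
from h import *
print(w2j([.4325,.0155]))"
```

```text
t 1.6 tcp [0.3555 0.0445 0.2266] jig [-217.7   52.7] yawy 100.48 tilt [-0.002 -0.004 -1.   ] F [0.27 0.06 0.42] w 0.044 j [ -10.6   -5.7  111.1   -0.2   74.7 -111.1]
to world [0.3704 0.0037 0.12  ] tool units [-0.15 -0.85  2.13]
[-146.81148824   10.90352796]
```

Call:
drive_tool(
  plan=[
    [-0.1, -0.83, 0, 0, 0, 0, -0.05],
    [0, 0, 0.8, 0, 0, 0, -0.05],
    [0, 0, 0.8, 0, 0, 0, -0.05],
    [0, 0, 0.8, 0, 0, 0, -0.05],
    [0, 0, 0.7, 0, 0, 0, -0.05],
    [0, 0, 0.5, 0, 0, 0, -0.05],
    [0, 0, 0.2, 0, 0, 0, -0.05],
  ],
)

```text
clock: 2.48
tcp_pos: [0.3687, 0.0019, 0.0319]
eef_rot: [[-0.983, -0.183, 0.001], [-0.183, 0.983, -0.004], [-0.0, -0.005, -1.0]]
ft_force: [-0.2, 0.3, -0.2]
grip_width: 0.0442
```

```bash
python3 go.py -212 11 25
python3 - <<'E'
from h import *
grab('side','s1')
E
```

```text
t 2.475 tcp [0.3687 0.0019 0.0319] jig [-212.     8.5] yawy 100.53 tilt [ 0.001 -0.004 -1.   ] F [-0.17  0.25 -0.24] w 0.0442 j [ -17.    12.   126.    -0.3   41.9 -117.2]
to world [0.3683 0.0044 0.025 ] tool units [0.   0.05 0.14]
```

View pics/s1.png

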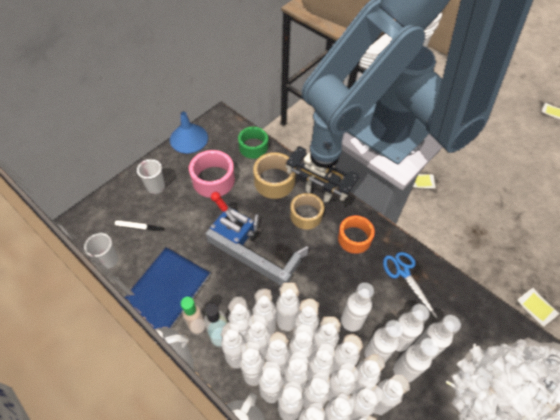

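The gripper at (322,180) is behind the roll at (307,211), with clear space around it. First leg of the push.

Call:
drive_tool(
  plan=[
    [-0.15, 0, 0.12, 0, 0, 0, -0.05],
    [-0.2, -0.03, 0, 0, 0, 0, -0.05],
    [-0.2, -0.03, 0, 0, 0, 0, -0.05],
    [-0.2, -0.03, 0, 0, 0, 0, -0.05],
    [-0.2, -0.03, 0, 0, 0, 0, -0.05],
    [-0.2, -0.03, 0, 0, 0, 0, -0.05],
    [-0.2, -0.03, 0, 0, 0, 0, -0.05],
  ],
)

```text
clock: 3.4
tcp_pos: [0.4429, 0.0054, 0.0276]
eef_rot: [[-0.983, -0.183, 0.004], [-0.183, 0.983, -0.005], [-0.003, -0.006, -1.0]]
ft_force: [-1.3, -0.5, -1.2]
grip_width: 0.0441
```

```bash
python3 go.py -122 -6 25
cat > roll.py <<'E'
from h import *
import sys
for n in ('top','side'):
    f=grab(n,n[0]+sys.argv[1]);P=pts(f);H=cv2.cvtColor(f['color'],cv2.COLOR_BGR2HSV)
    m=(P[...,0]>.38)&(P[...,0]<.66)&(P[...,1]>-.05)&(P[...,1]<.1)&(P[...,2]>.041)&(P[...,2]<.056)&(H[...,1]>70)&(H[...,0]>12)&(H[...,0]<28)
    if m.sum()>5:
        c,r=cv2.minEnclosingCircle((P[m][:,:2]*1000).astype(np.float32));print(n,m.sum(),np.round(c,1),round(r,1),'jig',w2j(np.array(c)/1000).round(1))
im=pickle.load(open('s'+sys.argv[1]+'.pkl','rb'))['color'];cv2.imwrite('pics/z'+sys.argv[1]+'.png',cv2.resize(im[130:290,180:380],None,fx=3.6,fy=3.6,interpolation=cv2.INTER_CUBIC))
E
python3 roll.py 2
```

```text
t 3.4 tcp [0.4429 0.0054 0.0276] jig [-138.3   -0.9] yawy 100.54 tilt [ 0.004 -0.005 -1.   ] F [-1.33 -0.49 -1.15] w 0.0441 j [ -13.6   18.6  116.7   -0.4   44.4 -113.9]
to world [0.4598 0.0031 0.025 ] tool units [-0.32 -0.11  0.05]
side 280 [490.1  16.6] 47.1 jig [-89.9   2.1]
```

View pics/z2.png

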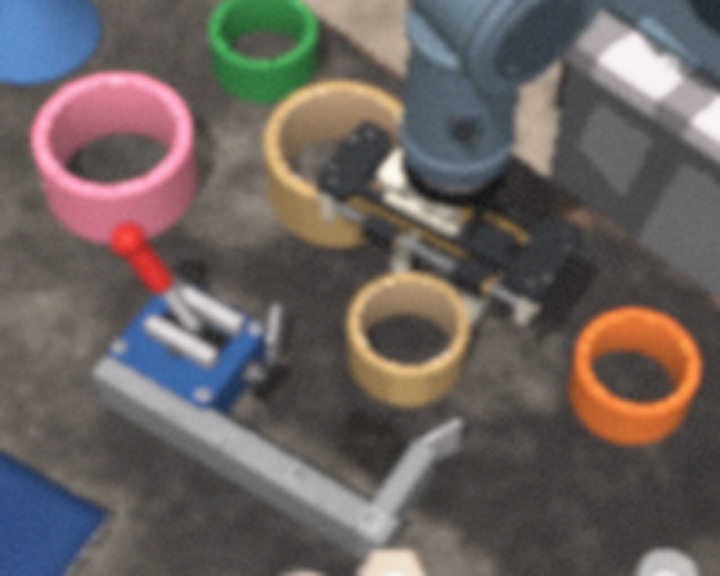

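The roll sits in the finger cup in front of the jig mouth (zoomed view (410,340)). Axis is about (-90, +1..2) in jig mm. I continue with a little -y correction.

Call:
drive_tool(
  plan=[
    [-0.2, -0.05, 0.02, 0, 0, 0, -0.05],
    [-0.2, -0.05, 0.02, 0, 0, 0, -0.05],
    [-0.2, -0.05, 0.02, 0, 0, 0, -0.05],
    [-0.2, -0.05, 0, 0, 0, 0, -0.05],
  ],
)

```text
clock: 4.0
tcp_pos: [0.4859, 0.0027, 0.0246]
eef_rot: [[-0.983, -0.183, 0.003], [-0.183, 0.983, -0.005], [-0.002, -0.006, -1.0]]
ft_force: [-2.1, 0.4, 1.3]
grip_width: 0.0441
```

```bash
python3 go.py -50 -6 25;python3 roll.py 3
```

```text
t 4.0 tcp [0.4859 0.0027 0.0246] jig [-96.4 -10.9] yawy 100.55 tilt [ 0.003 -0.005 -1.   ] F [-2.13  0.44  1.26] w 0.0441 j [ -12.7   22.3  110.9   -0.4   46.5 -113. ]
to world [0.5308 0.0155 0.025 ] tool units [-0.93  0.09 -0.01]
side 291 [532.1  14.4] 47.7 jig [-48.9  -7.3]
```

View pics/z3.png

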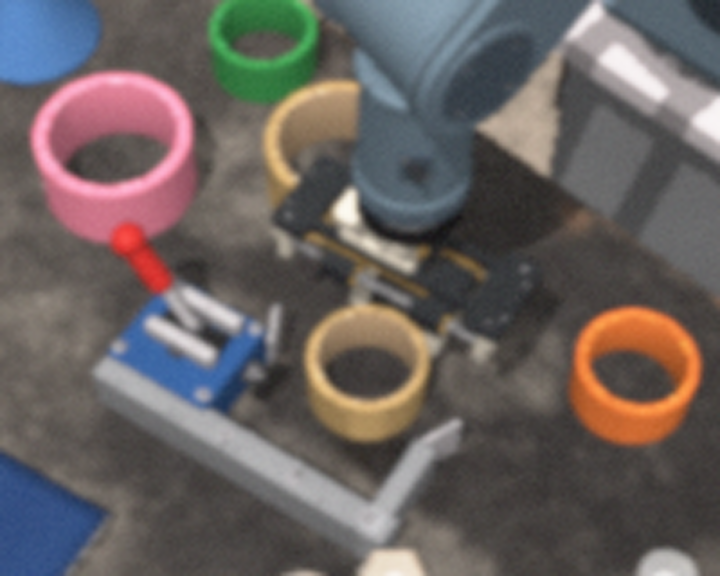

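The roll is in the mouth, midway between the wings ((270,340) and (445,435) in the zoom). I push it straight in, slowing near the end.

Call:
drive_tool(
  plan=[
    [-0.2, 0.02, 0, 0, 0, 0, -0.05],
    [-0.2, 0.02, 0, 0, 0, 0, -0.05],
    [-0.2, 0.02, 0, 0, 0, 0, -0.05],
    [-0.12, 0, 0, 0, 0, 0, -0.05],
    [-0.08, 0, 0, 0, 0, 0, -0.05],
  ],
)

```text
clock: 4.72
tcp_pos: [0.5281, 0.0136, 0.0247]
eef_rot: [[-0.983, -0.183, 0.005], [-0.183, 0.983, -0.006], [-0.004, -0.006, -1.0]]
ft_force: [-2.3, 0.1, 0.4]
grip_width: 0.0442
```

```bash
python3 go.py -48 -7 25;python3 roll.py 4
```

```text
t 4.725 tcp [0.5281 0.0136 0.0247] jig [-52.9  -7.4] yawy 100.56 tilt [ 0.005 -0.006 -1.   ] F [-2.27  0.1   0.43] w 0.0442 j [ -10.4   25.6  105.    -0.4   49.  -110.8]
to world [0.5329 0.0149 0.025 ] tool units [-0.1   0.01 -0.01]
side 302 [571.6  23. ] 49.7 jig [-8.5 -5.6]
```

View pics/z4.png

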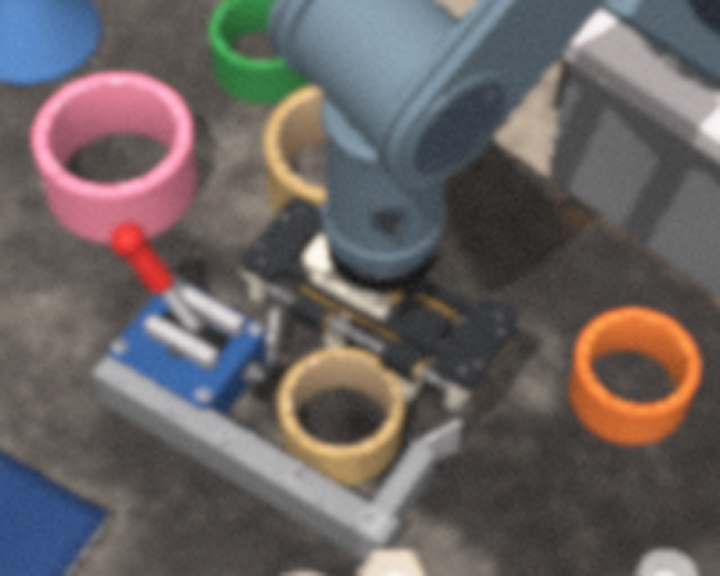

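Nearly there, no stop force yet. I go on in small rows until force rises.

Call:
drive_tool(
  plan=[
    [-0.08, 0, 0, 0, 0, 0, -0.05],
    [-0.08, 0, 0, 0, 0, 0, -0.05],
  ],
)

```text
clock: 5.08
tcp_pos: [0.5337, 0.0148, 0.0245]
eef_rot: [[-0.983, -0.183, -0.0], [-0.183, 0.983, -0.006], [0.001, -0.006, -1.0]]
ft_force: [-13.3, -5.8, 9.1]
grip_width: 0.0445
```

Call:
drive_tool(
  plan=[
    [-0.06, 0, 0, 0, 0, 0, -0.05],
  ],
)

```text
clock: 5.2
tcp_pos: [0.5336, 0.0147, 0.0243]
eef_rot: [[-0.983, -0.184, -0.007], [-0.184, 0.983, -0.007], [0.008, -0.006, -1.0]]
ft_force: [-11.7, -4.3, 9.6]
grip_width: 0.0441
```

Call:
drive_tool(
  plan=[
    [-0.05, 0, 0, 0, 0, 0, -0.05],
  ],
)

```text
clock: 5.32
tcp_pos: [0.5335, 0.0147, 0.0243]
eef_rot: [[-0.983, -0.184, -0.012], [-0.184, 0.983, -0.008], [0.013, -0.005, -1.0]]
ft_force: [-8.0, -2.0, 7.1]
grip_width: 0.0443
```

Stop force of about 13 N with the TCP at the expected -48 mm. I back off, rise, shut the fingers and move to the lever's far side.

Call:
drive_tool(
  plan=[
    [0.2, 0, 0, 0, 0, 0, -0.05],
    [0.8, 0, 0, 0, 0, 0, -0.05],
    [0.6, 0, -0.6, 0, 0, 0, -0.05],
    [0, 0, -0.9, 0, 0, 0, -1],
    [0, 0, -0.9, 0, 0, 0, -1],
    [0, 0, -0.9, 0, 0, 0, -1],
    [0, 0, -0.6, 0, 0, 0, -1],
  ],
)

```text
clock: 6.2
tcp_pos: [0.453, 0.0012, 0.224]
eef_rot: [[-0.983, -0.183, -0.01], [-0.183, 0.983, -0.006], [0.011, -0.004, -1.0]]
ft_force: [0.6, 0.5, -0.3]
grip_width: 0.0087
```

```bash
python3 go.py 5 -225 220;python3 roll.py 5
```

```text
t 6.2 tcp [0.453  0.0012 0.224 ] jig [-129.1   -6.7] yawy 100.54 tilt [-0.01  -0.006 -1.   ] F [ 0.63  0.54 -0.28] w 0.0087 j [ -13.6    5.3  100.5   -0.5   74.6 -114. ]
to world [ 0.6226 -0.1908  0.22  ] tool units [-2.63 -4.4   0.07]
side 306 [579.8  23.5] 47.2 jig [-0.3 -6.5]
```

View pics/z5.png

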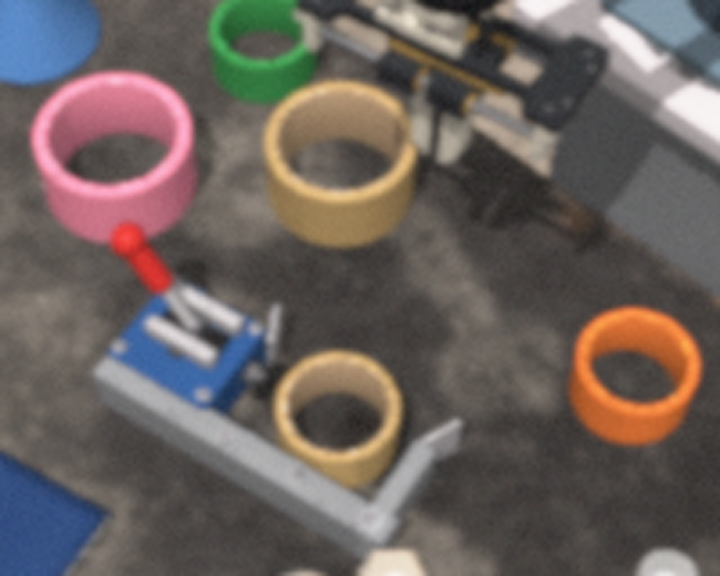

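The roll is at jig (-0.3, -6.5), against the rear stop; in the zoom it sits at (338,415) against the bar. Now to the lever's outer side.

Call:
drive_tool(
  plan=[
    [-0.44, -0.77, 0, 0, 0, 0, -1],
    [-0.44, -0.77, 0, 0, 0, 0, -1],
    [-0.44, -0.77, 0, 0, 0, 0, -1],
    [-0.44, -0.77, 0, 0, 0, 0, -1],
    [-0.44, -0.77, 0, 0, 0, 0, -1],
    [-0.44, -0.77, 0, 0, 0, 0, -1],
    [0, 0, 0, 0, 0, 0, -1],
  ],
)

```text
clock: 7.18
tcp_pos: [0.629, -0.2063, 0.2155]
eef_rot: [[-0.983, -0.185, -0.009], [-0.185, 0.983, -0.002], [0.009, -0.001, -1.0]]
ft_force: [-0.5, 1.0, 0.4]
grip_width: 0.0004
```

```bash
python3 go.py 5 -230 116
```

```text
t 7.175 tcp [ 0.629  -0.2063  0.2155] jig [   8.6 -241.4] yawy 100.65 tilt [-0.009 -0.002 -1.   ] F [-0.5   0.97  0.41] w 0.0004 j [ -27.6   27.2   71.8   -0.4   81.5 -128.2]
to world [ 0.6235 -0.1957  0.116 ] tool units [0.05 0.23 1.99]
```

Call:
drive_tool(
  plan=[
    [0.07, 0.1, 0.6, 0, 0, 0, -1],
    [0, 0, 0.8, 0, 0, 0, -1],
    [0, 0, 0.5, 0, 0, 0, -1],
    [0, 0, 0.15, 0, 0, 0, -1],
  ],
)

```text
clock: 7.68
tcp_pos: [0.6205, -0.1989, 0.1066]
eef_rot: [[-0.983, -0.185, -0.012], [-0.185, 0.983, 0.001], [0.012, 0.003, -1.0]]
ft_force: [-0.7, -0.7, 0.1]
grip_width: 0.0005
```

```bash
python3 go.py 5 -120 116;python3 roll.py 6
```

```text
t 7.675 tcp [ 0.6205 -0.1989  0.1066] jig [   1.5 -232.7] yawy 100.66 tilt [-0.012  0.001 -1.   ] F [-0.69 -0.68  0.08] w 0.0005 j [ -27.4   31.    81.3   -0.3   68.4 -128. ]
to world [ 0.6046 -0.0874  0.116 ] tool units [-0.1   2.25 -0.18]
top 153 [579.1  23.5] 46.9 jig [-1.  -6.4]
side 303 [579.5  24.4] 46.4 jig [-0.5 -5.6]
```

View pics/z6.png

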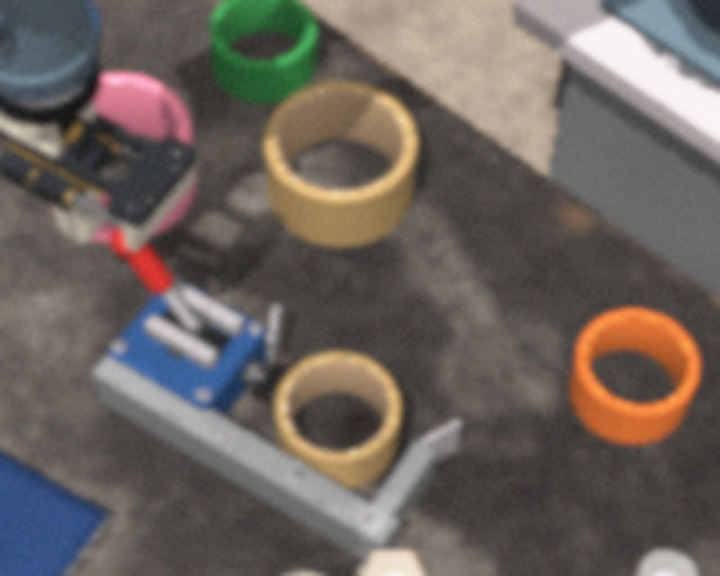

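Both views put the roll at the stop. The fingers are beyond the ball on the far side, in line within 4 mm. I push the lever over.

Call:
drive_tool(
  plan=[
    [-0.07, 0.25, 0, 0, 0, 0, -1],
    [0, 0.25, 0, 0, 0, 0, -1],
    [0, 0.25, 0, 0, 0, 0, -1],
    [0, 0.25, 0, 0, 0, 0, -1],
    [0, 0.25, 0, 0, 0, 0, -1],
  ],
)

```text
clock: 8.4
tcp_pos: [0.6216, -0.1459, 0.1217]
eef_rot: [[-0.983, -0.185, 0.015], [-0.185, 0.982, -0.025], [-0.01, -0.028, -1.0]]
ft_force: [0.7, -5.1, 3.0]
grip_width: 0.0008
```

Call:
drive_tool(
  plan=[
    [0, 0.22, 0, 0, 0, 0, -1],
    [0, 0.22, 0, 0, 0, 0, -1],
    [0, 0.2, 0, 0, 0, 0, -1],
  ],
)

```text
clock: 8.78
tcp_pos: [0.6165, -0.1119, 0.1238]
eef_rot: [[-0.982, -0.185, 0.02], [-0.186, 0.982, -0.027], [-0.015, -0.03, -0.999]]
ft_force: [0.9, 0.2, -0.3]
grip_width: 0.0002
```

```bash
python3 go.py 5 -120 116;python3 roll.py 7
```

```text
t 8.775 tcp [ 0.6165 -0.1119  0.1238] jig [  12.5 -146.2] yawy 100.68 tilt [ 0.02  -0.027 -0.999] F [ 0.88  0.23 -0.34] w 0.0002 j [ -19.9   26.5   86.3   -1.2   65.6 -120.1]
to world [ 0.6046 -0.0874  0.116 ] tool units [0.14 0.53 0.14]
top 49 [584.   47.6] 36.3 jig [ 7.9 16.5]
side 304 [577.3  30.1] 46.6 jig [-1.7  0.4]
```

View pics/z7.png

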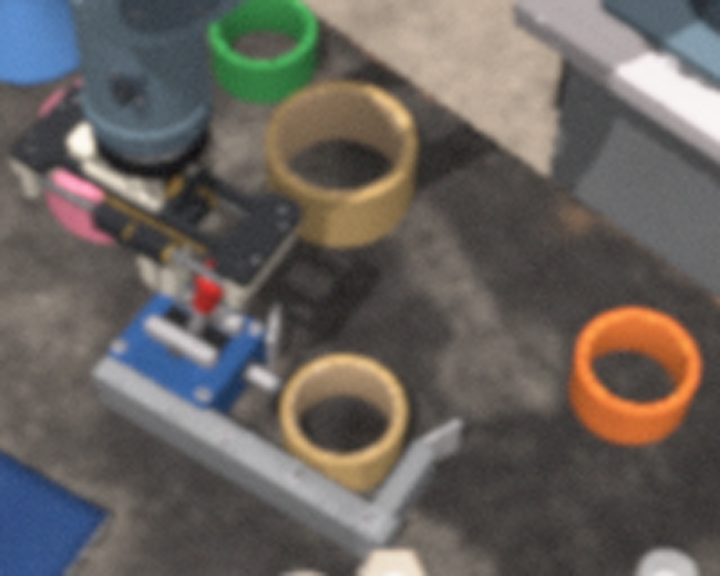

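The plunger is extended (at (262,375)) and the roll has moved over to the jaw. The lever has snapped. I back off and rise.

Call:
drive_tool(
  plan=[
    [0, -0.5, 0, 0, 0, 0, -1],
    [0, -0.3, -0.6, 0, 0, 0, -1],
    [0, 0, -0.9, 0, 0, 0, -1],
    [0, 0, -0.9, 0, 0, 0, -1],
    [0.6, -0.5, -0.2, 0, 0, 0, -1],
    [0.8, -0.5, 0, 0, 0, 0, -1],
    [0.8, -0.5, 0, 0, 0, 0, -1],
    [0.8, -0.5, 0, 0, 0, 0, -1],
    [0, 0, 0, 0, 0, 0, -1],
  ],
)

```text
clock: 10.0
tcp_pos: [0.4887, -0.2922, 0.2564]
eef_rot: [[-0.983, -0.181, 0.014], [-0.181, 0.983, -0.029], [-0.008, -0.031, -0.999]]
ft_force: [0.2, 0.1, 0.0]
grip_width: 0.0006
```

```bash
python3 go.py;python3 roll.py 8
python3 - <<'E'
from h import *
for n in('t8','s8'):
    f=pickle.load(open(n+'.pkl','rb'));P=pts(f);H=cv2.cvtColor(f['color'],cv2.COLOR_BGR2HSV)
    m=((H[...,0]<8)|(H[...,0]>172))&(H[...,1]>150)&(P[...,0]>.5)&(P[...,0]<.72)&(P[...,1]>-.25)&(P[...,1]<.05)&(P[...,2]>.118)&(P[...,2]<.17)
    q=P[m].mean(0);print(n,'ball',q.round(3),w2j(q).round(1),m.sum())
E
```

```text
t 10.0 tcp [ 0.4887 -0.2922  0.2564] jig [-144.3 -301.8] yawy 100.44 tilt [ 0.014 -0.029 -0.999] F [0.24 0.13 0.04] w 0.0006 j [ -41.6   14.9   84.1   -0.7   79.3 -142. ]
top 147 [575.2  34. ] 45.9 jig [-3.   4.6]
side 294 [577.6  34.7] 46.1 jig [-0.6  4.9]
t8 ball [ 0.594 -0.048  0.135] [  1.5 -79.2] 44
s8 ball [ 0.6   -0.044  0.135] [  7.8 -76.6] 78
```

View pics/z8.png

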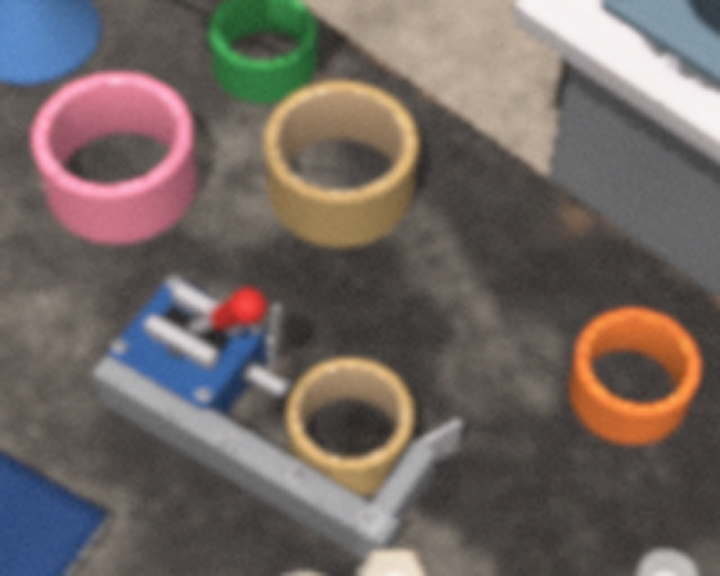

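View pics/t8.png

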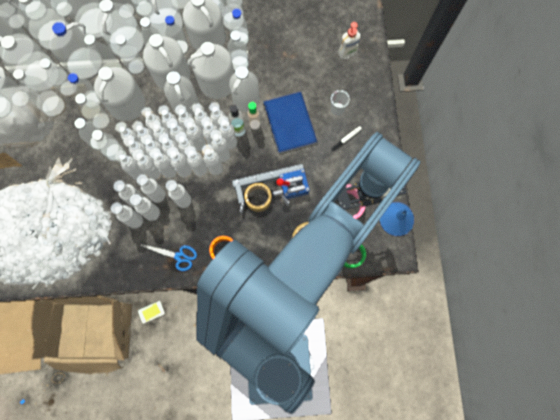

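Lever ball at jig y ≈ -77, exactly the clamped position. Roll y ≈ +4.7, against the jaw. The top view hints at 2 mm of x drift, so I'll check that more carefully with averaged frames.

```bash
cat > rc.py <<'E'
from h import *
from scipy.optimize import least_squares
def cen(f):
    H=cv2.cvtColor(cv2.GaussianBlur(f['color'],(3,3),0),cv2.COLOR_BGR2HSV);P=pts(f)
    m=(P[...,0]>.51)&(P[...,0]<.65)&(P[...,1]>-.04)&(P[...,1]<.1)&(P[...,2]>.038)&(P[...,2]<.06)&(H[...,1]>70)&(H[...,0]>12)&(H[...,0]<28)
    v,u=np.nonzero(m);w=np.array([ray(f,a,b,.048)[:2] for a,b in zip(u,v)])
    # ring: inner and outer radii unknown -> mid-radius fit
    r=least_squares(lambda p:np.hypot(w[:,0]-p[0],w[:,1]-p[1])-p[2],[.578,.03,.042],loss='soft_l1',f_scale=.003)
    return w2j(r.x[:2]),r.x[2]*1000
for n in('t6','t8','s5','s6','s8'):
    c,r=cen(pickle.load(open(n+'.pkl','rb')));print(n,c.round(1),round(r,1))
for n in('top','side'):
    a=[cen(robot.grab_frame(n))[0] for _ in range(6)];print(n,np.mean(a,0).round(2),np.std(a,0).round(2))
E
python3 rc.py
```

```text
t6 [-3.3 -6.8] 41.6
t8 [-3.5  3.8] 41.5
s5 [ 1.2 -4.1] 41.4
s6 [ 1.2 -4.1] 41.5
s8 [0.9 6.4] 41.4
top [-3.65  3.64] [0.13 0.08]
side [0.8  6.45] [0.09 0.06]
```

x is unchanged across clamping in both views (within 0.4 mm). Last, I check the bystanders and hand in.

Run:
```python
from h import *
a=pickle.load(open('side0.pkl','rb'))['color'];f=grab('side','s9');b=f['color']
for n,(x0,x1,y0,y1) in dict(funnel=(165,210,108,150),cup=(136,166,158,194),scissors=(380,440,250,320),bottles=(220,460,280,410)).items():
    print(n,cv2.absdiff(a[y0:y1,x0:x1],b[y0:y1,x0:x1]).mean().round(1))
print('noise ref',cv2.absdiff(a[330:400,60:120],b[330:400,60:120]).mean())
o=robot.get_obs();print(o['clock'],np.round(o['ft_force'],2));print(robot.finish_job())
```

```text
funnel 6.2
cup 6.0
scissors 4.4
bottles 5.7
noise ref 6.631428571428572
10.75 [ 0.4   1.11 -0.43]
the job is handed in; nothing more can be done
None
```

View pics/s9.png

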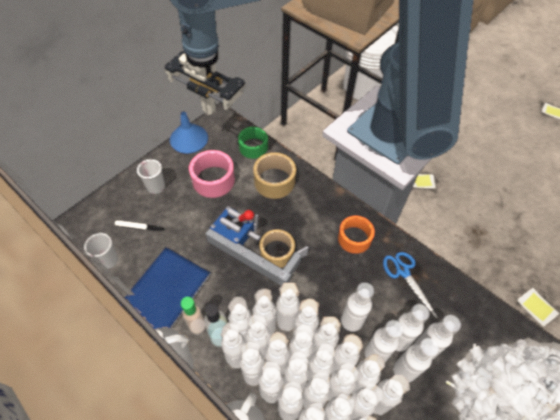

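The job is done and handed in at 10.75 s. The smaller brown roll is in the jig against the rear stop, the lever is clamped, and the hand is clear of everything.

- **Roll:** I pushed it in with the half-open fingers, without lifting it. The force rose to about 15 N at the stop, with the tool where it should be for a seated roll.
- **Lever:** I pushed it over with the shut fingers until it snapped. The ball then measured about y = -77 mm in jig axes, which is the clamped end, and the plunger was out. The roll had moved about 10 mm over against the jaw.
- **Bystanders:** the funnel, cup, scissors and the bottle area differed from the first picture only by image noise.

The two cameras disagree on the roll's exact place by about 4 mm in x and 3 mm in y, so contact with the stop rests on the push force. In each view, x changed by no more than 0.4 mm when the clamp closed.

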